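Tip the chestnut pan into one corner and hold it

ROBOT

A 6-joint arm with a two-finger parallel gripper is mounted at the origin on a cart in front of the work surface, level with it; the furniture and walls round the work are solid. World frame = base frame: x ahead of the robot, y to its left, z up, the work surface at z = 0. Lengths are in m, angles in rad, forces in N, time in s.
With the tool pointing down it reaches from about 0.35 to 0.775 m from the base axis. Payload 7.3 kg.
Tool frame: the origin (TCP) lies between the finger pads; the fingertips stand 25 mm ahead of it and the grasp point (between the pads) lies 6 mm ahead of it; y points along the fingers, z is the direction in which the jaws open and shut, and the axes are right-handed (so a half turn about y gives the same grasp; the last joint's range is limited). The gripper opens to 92 mm and grips with 3 to 60 N. Pads are 19 mm wide; open, the fingers measure 130 mm over their backs; the gripper's body (75 mm by 190 mm) begins 47 mm behind the grasp point.
Start: joints at [-1.274, 0.342, 1.524, -0, 1.275, -0.146], TCP at [0.225, -0.474, 0.252] pointing down, gripper open.
Joint ranges: [-2.53, 2.53], [-0.77, 2.02], [0.04, 2.7], [-1, 4.14], [0.28, 2.66], [-3.11, 3.11]. Speed limits (rad/s): [2.57, 2.57, 3.14, 3.14, 3.14, 3.14].

INTERFACE

Orientations are given as [roll, pitch, yaw] about the fixed x, y, z axes, in that order (R = Rz(yaw) Ry(pitch) Rx(roll)).
In Python, from cell import sensors, read_camera, hand_in gives the robot as it stands. The module is installed in compiled form; this text tells all that it offers.
- The arm moves only by the tool send_rows, never from a script. Its argument "motion" is a list that holds one entry, the list of rows, each a list of 4 numbers: the shift along the tool's x, y, z in m, then the turn about the tool's y in degrees. In form: [[[tx, ty, tz, twist], ...]]. A call has 1 to 8 rows; each row is the pose to reach, as a shift and turn from the pose measured when the call began, along the tool's axes at that moment; what a row does not reach only later rows make up. A row lasts 1/10 s, in which the tool goes at most 50 mm and 8.59 degrees, less where a joint would pass 70% of its speed; a pose out of reach is approached as far as the arm can. A call with a gripper value outside its range is refused whole. "gripper" is the opening, from 0 (shut) to 1 (fully open), set as the call begins (left out, the last holds). The fingers move at their own pace and stop on an object; "grip_force" is the grip in N (left out, the last holds). Time passes only in rows, so rows that repeat a pose let the fingers close. It gives the time, the measured TCP pose, the force and the opening at its end, in the units of the state.
- sensors.observe(): the state, without advancing time (a new reading comes with each control period).
- read_camera(name): name is "scene" or "top" or "wrist"; returns a dict with "frame" (400x640x3 uint8, red, green, blue), "fx", "fy", "cx", "cy" (pixels), "extrinsics" (4x4, takes a point from world to camera coordinates). Camera axes: x right, y up, looking along -z (the intrinsics and any distortion apply to the point x, -y, -z); pixel columns grow to the right and rows downward; lengths in m; the calibration is good to about 2 mm. A picture is of the moment at which its call begins. There is no depth.
- hand_in(): hands the job in, once; it reports no verdict.
The state is a dict: "time": time; "qpos": joint angles; "qvel": joint speeds; "joint_efforts": joint torques, N m; "tool_pos": TCP position; "tool_rot": TCP orientation; "contact_force": force on the tool from outside, world axes, zero at the start; "torque": the same for the moment, N m; "opening": finger opening in m.
Only numpy, scipy, OpenCV 4.12 (cv2) and the standard library are available. Lean on these libraries where they do the work, as an engineer would, in place of code of your own. Each camera call takes 0.05 s, during which the arm holds its last target.

TASK

The roast chestnuts in the square pan are to be spooned into the empty ramekin. Take the pan by its handle and tip it so that all the chestnuts slide together into the far corner on the ramekin's side, with that corner of the pan kept down on the worktop, and finish still holding the pan tipped like that with the chestnuts lying still. Do not touch the hot chestnuts or spill any, and leave the ramekin and the cup where they stand.

Things in the scene. Friction and masses are not known exactly. Their poses are not given: they have to be found in the camera images.
- pan: square aluminium pan with a wooden handle, 0.5 kg. Origin: middle of its underside, which stands flat on the worktop; x from the handle to the far side, y to the left seen from the handle, z up. Underside about 156 mm square with rounded corners; sides flare out to 182 mm square at the rim, 42 mm up; sides and floor 4 mm thick; the two far corners are drawn out into small pouring lips
- handle_grip (a point): point on the middle line of the pan's handle where it is well gripped, 165 mm behind the pan's origin and 50 mm above its underside. The handle is a straight bar along the pan's x with flat upright sides, 20 mm wide, 26 mm high (37 to 63 mm above the underside), reaching from 105 to 255 mm behind the pan's origin; axes as the pan's
- corner_left (a point): the far left corner of the pan, on the outer edge of its underside (70 mm ahead and 70 mm to the left of the pan's origin)
- corner_right (a point): the far right corner of the pan, on the outer edge of its underside (70 mm ahead and 70 mm to the right of the pan's origin)
- microwave: microwave oven, fixed, to the left of the pan and between it and where the arm starts: go round its front. 362 mm deep (its x), 433 mm wide (its y), 264 mm high, with a wood slice and a 178 mm tall tin on its left half; origin: middle of its underside; its front looks to its -x
- ramekin: empty white fluted ramekin, 78 mm across, 42 mm high, standing on the worktop to the left or to the right of the pan; origin: middle of its underside
- cup: small white cup with one handle and some coffee in it, 58 x 82 mm, 50 mm high, standing on the other side of the pan; origin: in the middle of its underside
- chestnut_1: chestnut 1 of 5, loose in the pan, brown, 31 mm across and 28 mm high with a flat pale base and a short tip, 14 g; origin: its middle, 12 mm above its base. Chestnuts start to slide on the pan at a slope of about 14 to 20 degrees, and may also roll
- chestnut_2: chestnut 2 of 5, loose in the pan, brown, 31 mm across and 28 mm high with a flat pale base and a short tip, 14 g; origin: its middle, 12 mm above its base. Chestnuts start to slide on the pan at a slope of about 14 to 20 degrees, and may also roll
- chestnut_3: chestnut 3 of 5, loose in the pan, brown, 31 mm across and 28 mm high with a flat pale base and a short tip, 14 g; origin: its middle, 12 mm above its base. Chestnuts start to slide on the pan at a slope of about 14 to 20 degrees, and may also roll
- chestnut_4: chestnut 4 of 5, loose in the pan, brown, 31 mm across and 28 mm high with a flat pale base and a short tip, 14 g; origin: its middle, 12 mm above its base. Chestnuts start to slide on the pan at a slope of about 14 to 20 degrees, and may also roll
- chestnut_5: chestnut 5 of 5, loose in the pan, brown, 31 mm across and 28 mm high with a flat pale base and a short tip, 14 g; origin: its middle, 12 mm above its base. Chestnuts start to slide on the pan at a slope of about 14 to 20 degrees, and may also roll

How it is judged:
At the end, for the whole second after the job is handed in: The gripper still holds the pan (more than 2 N), the pan stands tipped by more than 0.25 rad and still, its far corner on the ramekin's side is on the worktop (that underside corner less than 12 mm above it), and all five chestnuts lie still with their middles within 95 mm of that corner (((y of ramekin in the frame of pan above 0 m and height (world z) of corner_left below 0.012 m and distance between each of chestnut_1, chestnut_2, chestnut_3, chestnut_4, chestnut_5 and corner_left below 0.095 m) or (y of ramekin in the frame of pan below 0 m and height (world z) of corner_right below 0.012 m and distance between each of chestnut_1, chestnut_2, chestnut_3, chestnut_4, chestnut_5 and corner_right below 0.095 m)) and angle between pan's own z axis and vertical above 0.25 rad and contact force between the fingers and pan above 2 N and linear speed of each of pan, chestnut_1, chestnut_2, chestnut_3, chestnut_4, chestnut_5 below 0.03 m/s); the arm keeps its last pose, push and grip.
It fails at once if a chestnut leaves the pan (distance between any of chestnut_1, chestnut_2, chestnut_3, chestnut_4, chestnut_5 and pan above 0.15 m).
It fails at once if the robot touches a chestnut (contact force between any of the arm, the fingers and chestnut_1 above 0.3 N or contact force between any of the arm, the fingers and chestnut_2 above 0.3 N or contact force between any of the arm, the fingers and chestnut_3 above 0.3 N or contact force between any of the arm, the fingers and chestnut_4 above 0.3 N or contact force between any of the arm, the fingers and chestnut_5 above 0.3 N).
It fails at once if the ramekin or the cup is pushed away (more than 20 mm) (distance of any of ramekin, cup from where it was at the start of the episode above 0.02 m).
It also fails if it takes over 35 s, if anything falls off the work surface, if the arm or the gripper's body presses on something with over 40 N, if the wrist force passes 120 N, or if a joint passes its speed limit or range.

## Working session

There is one attempt and no reset: what is moved stays moved. The work goes in short steps, Python scripts to look and compute and a tool call to move; the robot and the scene stay as the last step left them, time stands still between calls to the robot, and variables do not carry over. Pictures are saved under pics/ and viewed, and the job is handed in when it is done.

Besides the shell and the picture viewer there is one more tool, called after "Emit:" as name(argument=value, ...), one argument or row to a line, values as JSON. send_rows: Moves the arm, as the interface text tells. Its arguments: {"type":"object","properties":{"motion":{"type":"array"},"gripper":{"type":"number"},"grip_force":{"type":"number"}},"required":["motion"]}

```bash
mkdir -p pics
python3 - <<'E'
from cell import sensors, read_camera
import cv2,pickle,numpy as np
s=sensors.observe();print({k:np.round(v,3) for k,v in s.items()})
d={}
for n in("scene","top"):
    c=read_camera(n);d[n]=c
    cv2.imwrite(f"pics/{n}0.png",cv2.cvtColor(c["frame"],cv2.COLOR_RGB2BGR))
    print(n,{k:v for k,v in c.items() if k!="frame"})
pickle.dump(d,open("c0.pkl","wb"))
E
```

```text
{'time': np.float64(0.0), 'qpos': array([-1.274,  0.343,  1.525, -0.   ,  1.275, -0.146]), 'qvel': array([-0.   , -0.002, -0.   ,  0.001,  0.001, -0.   ]), 'joint_efforts': array([ -0.   , -43.125, -24.422,   0.072,   0.056,  -0.   ]), 'tool_pos': array([ 0.225, -0.474,  0.251]), 'tool_rot': array([-1.572,  0.   , -2.699]), 'contact_force': array([ 0.206, -0.365,  0.119]), 'torque': array([-0.018,  0.011, -0.012]), 'opening': np.float64(0.092)}
scene {'fx': 390.84663396843445, 'fy': 390.84663396843445, 'cx': 320.2326303811135, 'cy': 201.45234396633748, 'extrinsics': array([[-0.87331531, -0.48647783, -0.02568442,  0.37362372],
       [ 0.20476498, -0.41440785,  0.8867567 , -0.2731449 ],
       [-0.4420313 ,  0.76915893,  0.46152234, -0.73612402],
       [ 0.        ,  0.        ,  0.        ,  1.        ]])}
top {'fx': 461.2184796478597, 'fy': 461.2184796478597, 'cx': 323.6232670690941, 'cy': 197.89741171179492, 'extrinsics': array([[ 0.00503154, -0.99996758, -0.00628715, -0.21130492],
       [ 0.99295086,  0.00425149,  0.11845043, -0.56113509],
       [-0.11841986, -0.00683882,  0.99294006, -1.04594649],
       [ 0.        ,  0.        ,  0.        ,  1.        ]])}
```

View pics/scene0.png

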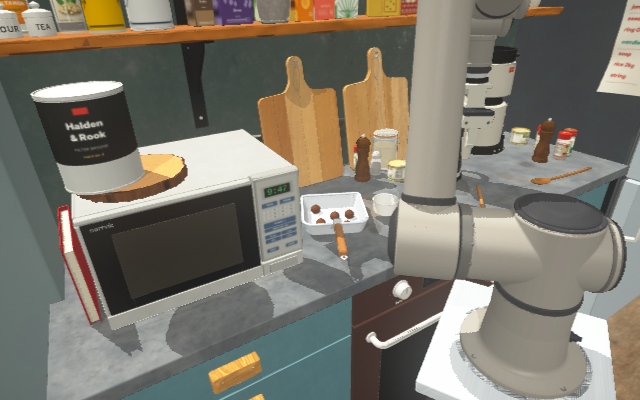

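View pics/top0.png

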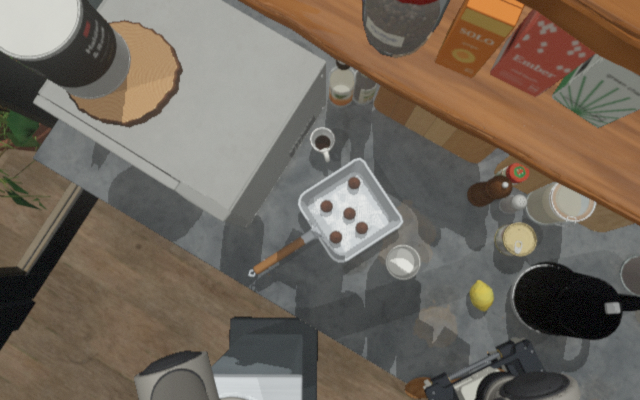

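```bash
cat > h.py <<'E'
import numpy as np,cv2,pickle
def ray(c,u,v,z):
    E=c["extrinsics"];R=E[:3,:3];t=E[:3,3]
    d=R.T@np.array([(u-c["cx"])/c["fx"],-(v-c["cy"])/c["fy"],-1.]);o=-R.T@t
    return o+d*(z-o[2])/d[2]
def proj(c,P):
    P=np.atleast_2d(P);E=c["extrinsics"];q=P@E[:3,:3].T+E[:3,3]
    return np.c_[c["cx"]+c["fx"]*q[:,0]/-q[:,2],c["cy"]-c["fy"]*q[:,1]/-q[:,2]]
E
python3 - <<'E'
import pickle,cv2
d=pickle.load(open("c0.pkl","rb"))
f=cv2.cvtColor(d["top"]["frame"],cv2.COLOR_RGB2BGR)
cv2.imwrite("pics/tc.png",cv2.resize(f[120:290,230:430],None,fx=4,fy=3.5,interpolation=cv2.INTER_CUBIC)[:600] if 0 else cv2.resize(f[140:290,230:430],None,fx=4,fy=4,interpolation=cv2.INTER_CUBIC))
f=cv2.cvtColor(d["scene"]["frame"],cv2.COLOR_RGB2BGR)
cv2.imwrite("pics/sc.png",cv2.resize(f[170:290,260:420],None,fx=5,fy=5,interpolation=cv2.INTER_CUBIC))
E
```

```text
(no output)
```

View pics/tc.png

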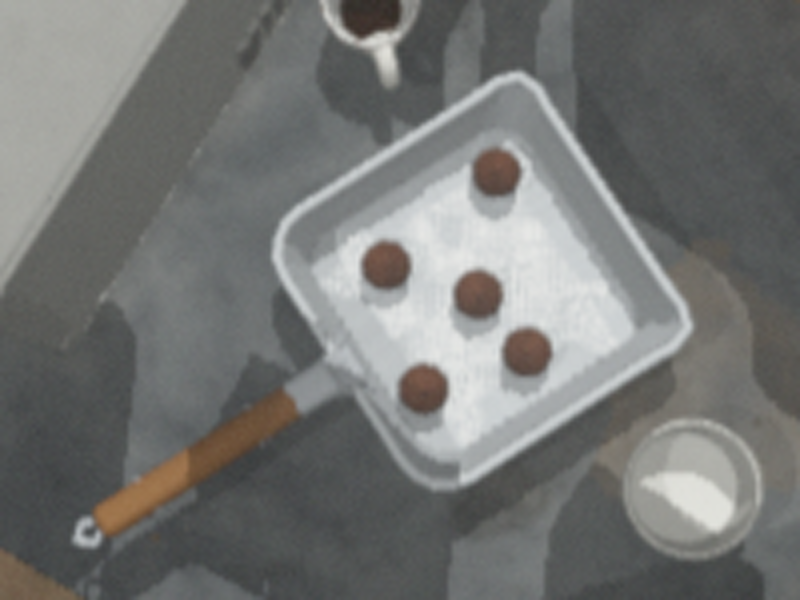

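View pics/sc.png

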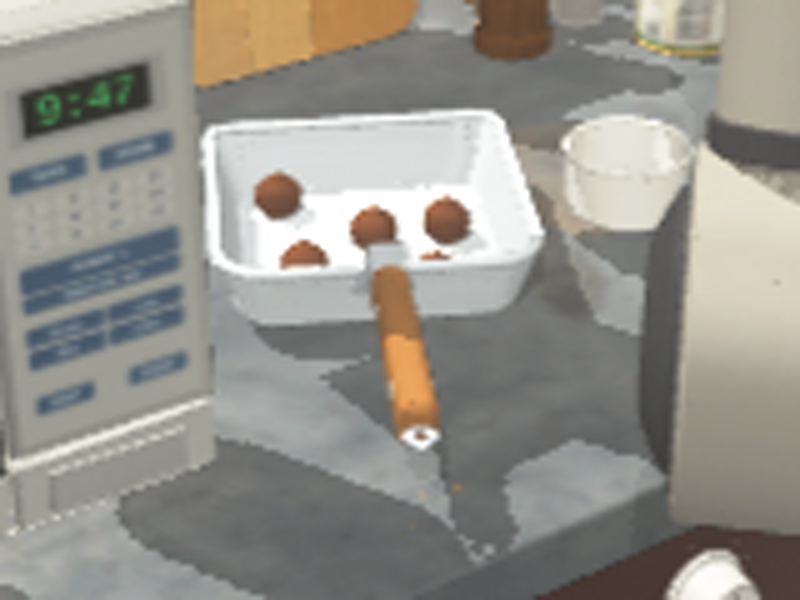

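```bash
cat >> h.py <<'E'
def uc(p): return np.array(p)/4.+[230,140]
E
python3 - <<'E'
from h import *
from scipy.optimize import least_squares
c=pickle.load(open("c0.pkl","rb"))["top"]
E={'L':[(330,187),(430,119),(475,90)],'N':[(300,310),(345,372),(390,445)],'R':[(500,468),(580,415),(650,368)],'F':[(560,120),(600,180),(670,280)]}
H=[(105,522),(290,402),(200,462)]
P={k:[ray(c,*uc(p),0.042)[:2] for p in v] for k,v in E.items()}
Hp=[ray(c,*uc(p),0.063)[:2] for p in H]
def res(q):
    x,y,a=q;r=[]
    f=lambda p:np.array([[np.cos(a),np.sin(a)],[-np.sin(a),np.cos(a)]])@(p-[x,y])
    for p in P['L']:r.append(f(p)[1]-.091)
    for p in P['R']:r.append(f(p)[1]+.091)
    for p in P['N']:r.append(f(p)[0]+.091)
    for p in P['F']:r.append(f(p)[0]-.091)
    for p in Hp:r.append(f(p)[1])
    return r
s=least_squares(res,[.55,-.27,-1])
print(s.x,np.degrees(s.x[2]),np.round(np.array(res(s.x))*1e3,1))
x,y,a=s.x
def W(p):p=np.array(p);return np.r_[np.array([[np.cos(a),-np.sin(a)],[np.sin(a),np.cos(a)]])@p[:2]+[x,y],p[2]]
for n,p in dict(grip=(-.165,0,.05),hend=(-.255,0,.05),cr=(.07,-.07,0),lip=(.091,-.091,.042)).items():print(n,W(p).round(4))
print('ram',ray(c,*uc((693,488)),.042),'cup',ray(c,*uc((370,10)),.05))
for p in[(497,172),(386,265),(478,293),(527,352),(423,388)]:
    q=ray(c,*uc(p),.018)[:2]-[x,y];print('ch',[round(float(v),4) for v in (q[0]*np.cos(a)+q[1]*np.sin(a),-q[0]*np.sin(a)+q[1]*np.cos(a))])
# microwave top corner front right
print('mw', ray(c,220,217,.264), 'other', ray(c,327,65,.264),'front left top',ray(c,37,100,.264))
f=cv2.cvtColor(c["frame"],cv2.COLOR_RGB2BGR)
E
```

```text
[ 0.53138067 -0.26840023 -0.98767465] -56.5895887192476 [ 2.6  4.3  4.2 -4.4 -4.3 -4.  -3.3 -1.  -2.2  1.9  1.7  2.9  1.   0.6
  0. ]
grip [ 0.4405 -0.1307  0.05  ]
hend [ 0.391  -0.0555  0.05  ]
cr [ 0.5115 -0.3654  0.    ]
lip [ 0.5055 -0.3945  0.042 ]
ram [ 0.41471629 -0.39088896  0.042     ] cup [ 0.69026792 -0.20553076  0.05      ]
ch [0.0485, 0.0501]
ch [-0.0372, 0.0397]
ch [-0.0009, -0.0039]
ch [0.0041, -0.0487]
ch [-0.0587, -0.0329]
mw [ 0.49856554 -0.02112372  0.264     ] other [ 0.78867659 -0.21541498  0.264     ] front left top [0.71842706 0.33203961 0.264     ]
```

Emit:
send_rows(
  motion=[
    [[-0.043,0,-0.025,-8.5],[-0.086,0,-0.051,-17],[-0.129,0,-0.076,-25.5],[-0.172,0,-0.101,-34],[-0.215,0,-0.127,-42.5],[-0.258,0,-0.152,-51],[-0.301,0,-0.178,-59.5],[-0.344,0,-0.203,-68]],
  ],
  gripper=1,
)

```text
time: 0.9
tool_pos: [0.4493, -0.1412, 0.2514]
tool_rot: [-1.571, 0.001, -1.506]
contact_force: [0.7, -1.1, 1.5]
opening: 0.0916
```

```bash
cat >> h.py <<'E'
def togo(target,yaw):
    from cell import sensors
    from scipy.spatial.transform import Rotation as R
    s=sensors.observe();M=R.from_euler('xyz',s['tool_rot']).as_matrix()
    d=M.T@(np.array(target)-s['tool_pos'])
    tw=-(np.degrees(yaw-s['tool_rot'][2])+180)%360
    print('t',round(s['time'],2),'pos',s['tool_pos'].round(4),'rot',np.degrees(s['tool_rot']).round(1),'q',s['qpos'].round(2),'open',round(float(s['opening']),4),'f',np.round(s['contact_force'],1),'\nshift',d.round(4),'twist',round(-((np.degrees(yaw-s['tool_rot'][2])+180)%360-180),1))
E
python3 - <<'E'
from h import *
togo([.4488,-.1432,.13],-.9877)
from cell import read_camera
for n in("top","wrist"):
    c=read_camera(n);pickle.dump(c,open(n+"1.pkl","wb"))
    cv2.imwrite(f"pics/{n}1.png",cv2.cvtColor(c["frame"],cv2.COLOR_RGB2BGR))
print(c['extrinsics'],c['fx'],c['cx'],c['cy'])
E
```

```text
t 0.9 pos [ 0.4493 -0.1412  0.2514] rot [-90.    0.1 -86.3] q [-0.47  0.24  1.66  0.    1.23 -0.53] open 0.0916 f [ 0.7 -1.1  1.5] 
shift [ 0.0021  0.1214 -0.0005] twist -29.7
[[ 0.99697349  0.0777026   0.00248416 -0.44090523]
 [-0.07389425  0.95707047 -0.28027799  0.19758819]
 [-0.02415584  0.27924616  0.95991566 -0.34195354]
 [ 0.          0.          0.          1.        ]] 326.2770781772974 315.88342448255196 208.0619487473289
```

View pics/wrist1.png

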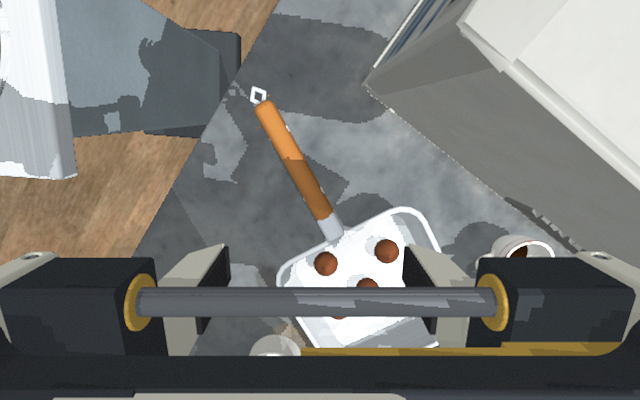

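View pics/top1.png

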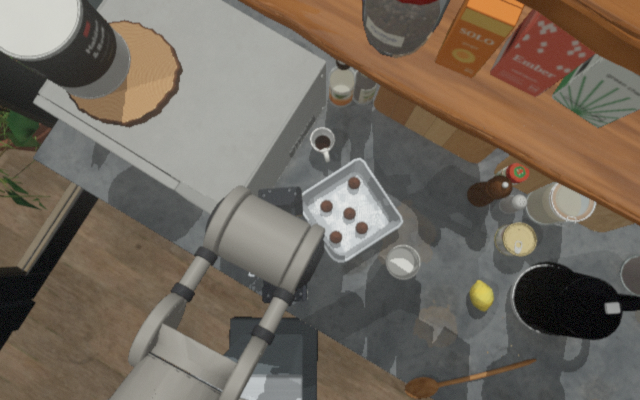

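Run:
```python
from h import *
c=pickle.load(open("wrist1.pkl","rb"))
x,y,a=.5314,-.2684,-.9877
for n,p,z in[('hend',(265,104),.063),('hfront',(318,205),.063),('hmid',(291,152),.063),('mwbot',(370,90),0),('mwbotlip',(366,82),.01)]:
    q=ray(c,*p,z)[:2];r=q-[x,y]
    print(n,q.round(4),'pan',round(r[0]*np.cos(a)+r[1]*np.sin(a),4),round(-r[0]*np.sin(a)+r[1]*np.cos(a),4))
t=pickle.load(open("c0.pkl","rb"))["top"]
q=ray(t,327,161,.03)[:2];r=q-[x,y];print('cuphandle pan',round(r[0]*np.cos(a)+r[1]*np.sin(a),4),round(-r[0]*np.sin(a)+r[1]*np.cos(a),4))
```

```text
hend [ 0.3984 -0.0551] pan -0.2513 0.0065
hfront [ 0.4559 -0.1495] pan -0.1408 0.0024
hmid [ 0.4253 -0.0979] pan -0.2008 0.0053
mwbot [ 0.5049 -0.0304] pan -0.2133 0.109
mwbotlip [ 0.4981 -0.0234] pan -0.2228 0.1071
cuphandle pan 0.022 0.1281
```

Emit:
send_rows(
  motion=[
    [[0.001,0.03,0,-8],[0.001,0.06,0,-16],[0.001,0.09,0,-24],[0.001,0.11,0,-28.8],[0.001,0.13,0,-28.8],[0.001,0.15,0,-28.8],[0.001,0.17,0,-28.8],[0.001,0.17,0,-28.8]],
  ],
)

```text
time: 1.8
tool_pos: [0.4489, -0.1388, 0.079]
tool_rot: [-1.572, 0.007, -1.001]
contact_force: [-0.7, 0.1, 0.3]
opening: 0.0917
```

Run:
```python
from h import *
togo([.449,-.142,.059],-1.0036)
from cell import read_camera
for n in("scene","wrist"):
    c=read_camera(n)
    cv2.imwrite(f"pics/{n}2.png",cv2.cvtColor(c["frame"],cv2.COLOR_RGB2BGR))
```

```text
t 1.8 pos [ 0.4489 -0.1388  0.079 ] rot [-90.1   0.4 -57.3] q [-0.46  0.47  1.88  0.    0.79 -1.04] open 0.0917 f [-0.7  0.1  0.3] 
shift [ 0.0029  0.02   -0.0017] twist 0.2
```

View pics/wrist2.png

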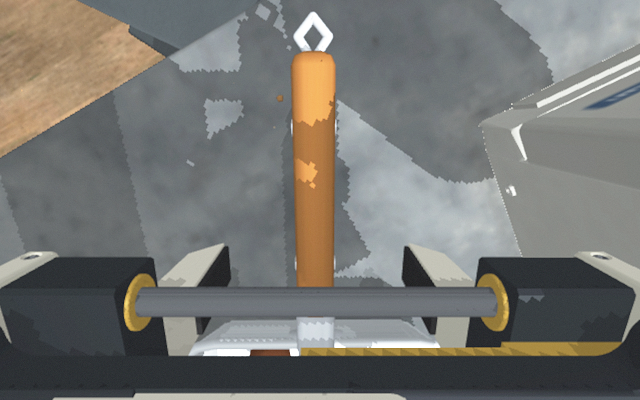

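View pics/scene2.png

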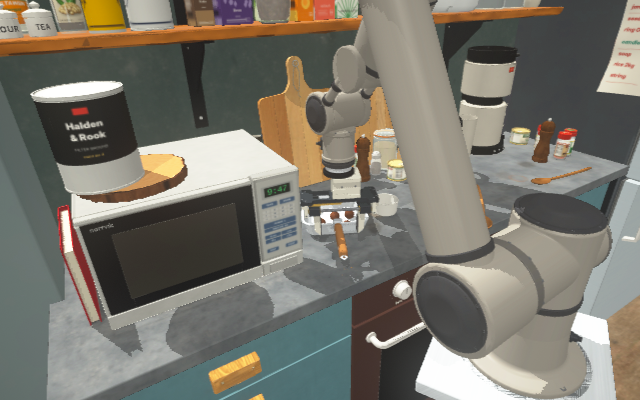

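Emit:
send_rows(
  motion=[
    [[0,0.02,-0.001,0],[0,0.02,-0.001,0]],
  ],
)

```text
time: 2.1
tool_pos: [0.4491, -0.1399, 0.061]
tool_rot: [-1.57, 0.005, -1.001]
contact_force: [-0.3, 0.1, 0.9]
opening: 0.0918
```

Emit:
send_rows(
  motion=[
    [[0,0,0,0],[0,0,0,0],[0,0,0,0],[0,0,0,0],[0,0,0,0],[0,0,0,0]],
  ],
  gripper=0,
  grip_force=50,
)

```text
time: 2.7
tool_pos: [0.4492, -0.1399, 0.0612]
tool_rot: [-1.57, 0.004, -1.001]
contact_force: [0.1, -0.1, -0.7]
opening: 0.0485
```

Emit:
send_rows(
  motion=[
    [[0,0,0,0],[0,0,0,0],[0,0,0,0],[0,0,0,0],[0,0,0,0],[0,0,0,0]],
  ],
)

```text
time: 3.3
tool_pos: [0.4492, -0.1398, 0.0611]
tool_rot: [-1.57, 0.004, -1.0]
contact_force: [0.9, 0.2, -0.7]
opening: 0.0197
```

Emit:
send_rows(
  motion=[
    [[0,-0.004,0,0],[0,-0.008,0,0],[0,-0.012,0,0],[0,-0.012,0,0]],
  ],
)

```text
time: 3.7
tool_pos: [0.4493, -0.1399, 0.0735]
tool_rot: [-1.57, 0.004, -1.0]
contact_force: [-0.3, -0.1, -5.2]
opening: 0.0197
```

Run:
```python
from h import *
togo([.449,-.142,.059],-1.0036)
from cell import sensors,read_camera
print(sensors.observe()['torque'])
c=read_camera("scene")
f=cv2.cvtColor(c["frame"],cv2.COLOR_RGB2BGR)
cv2.imwrite("pics/s3.png",cv2.resize(f[150:270,280:420],None,fx=5,fy=5,interpolation=cv2.INTER_CUBIC))
```

```text
t 3.7 pos [ 0.4493 -0.1399  0.0735] rot [-90.    0.2 -57.3] q [-0.47  0.48  1.89  0.    0.77 -1.04] open 0.0197 f [-0.3 -0.1 -5.2] 
shift [ 0.0017  0.0145 -0.0014] twist 0.2
[ 0.50308385  0.1792266  -0.05341   ]
```

View pics/s3.png

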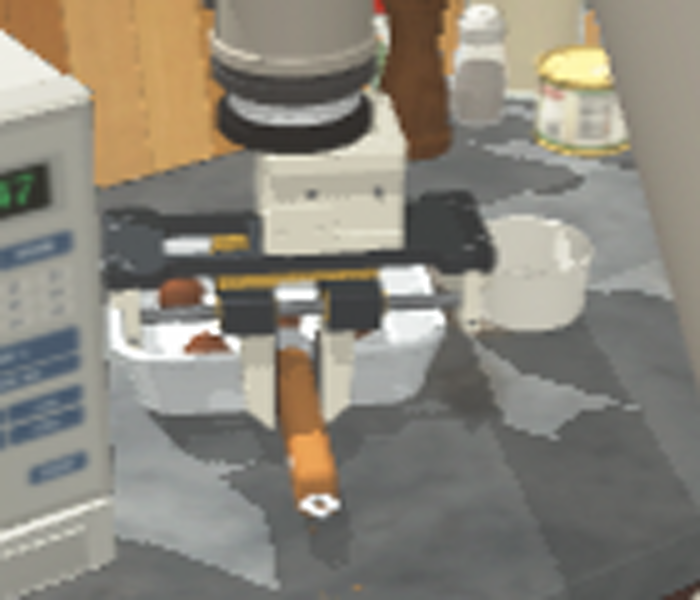

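Emit:
send_rows(
  motion=[
    [[0,-0.005,0,0],[0,-0.015,0,0],[0,-0.028,-0.003,0],[0,-0.041,-0.009,0],[0,-0.053,-0.018,0],[0,-0.061,-0.026,0],[0,-0.065,-0.032,0],[0,-0.065,-0.035,0]],
  ],
  grip_force=60,
)

```text
time: 4.55
tool_pos: [0.4193, -0.1595, 0.1388]
tool_rot: [-1.57, 0.004, -1.001]
contact_force: [0.5, -0.0, -4.2]
opening: 0.0197
```

```bash
cat > shot.py <<'E'
from h import *
import sys
from cell import sensors,read_camera
togo([.449,-.142,.059],-1.0036)
print('torque',sensors.observe()['torque'].round(2))
n=sys.argv[1];o=[]
c=read_camera("top");f=cv2.cvtColor(c["frame"],cv2.COLOR_RGB2BGR);pickle.dump(c,open(f"top_{n}.pkl","wb"))
o.append(cv2.resize(f[130:290,240:440],None,fx=2.5,fy=2.5,interpolation=cv2.INTER_CUBIC))
if len(sys.argv)>2:
    c=read_camera("scene");f=cv2.cvtColor(c["frame"],cv2.COLOR_RGB2BGR);pickle.dump(c,open(f"scene_{n}.pkl","wb"))
    g=cv2.resize(f[150:270,280:400],None,fx=3.33334,fy=3.33334,interpolation=cv2.INTER_CUBIC)[:400,:300]
    o.append(g[:400])
h=min(i.shape[0] for i in o)
cv2.imwrite(f"pics/{n}.png",np.hstack([i[:h] for i in o]))
E
python3 shot.py a 1
```

```text
t 4.55 pos [ 0.4193 -0.1595  0.1388] rot [-89.9   0.2 -57.4] q [-0.54  0.34  1.88  0.    0.92 -1.11] open 0.0197 f [ 0.5 -0.  -4.2] 
shift [0.0015 0.0799 0.0344] twist 0.1
torque [ 0.51  0.17 -0.03]
```

View pics/a.png

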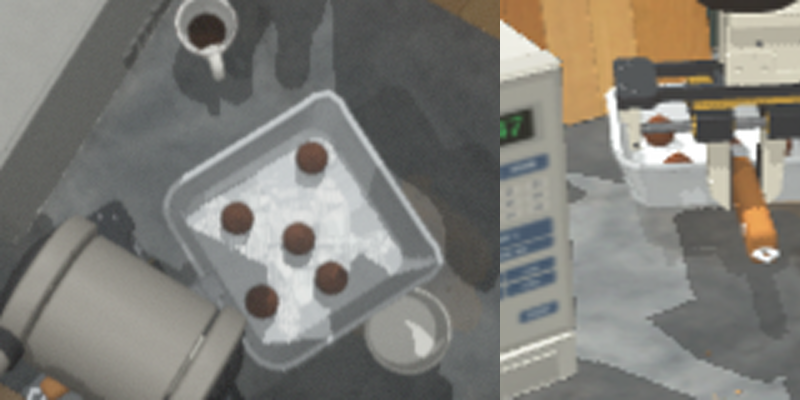

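Emit:
send_rows(
  motion=[
    [[0,0,-0.01,0],[0,0,-0.03,0],[0,0,-0.055,0],[0,0,-0.03,0],[0,0,-0.005,0],[0,0,0.012,0],[0,0,0.022,0],[0,0,0.026,0]],
  ],
)

```text
time: 5.45
tool_pos: [0.4413, -0.1448, 0.1376]
tool_rot: [-1.571, 0.006, -1.0]
contact_force: [-0.3, 0.4, -6.3]
opening: 0.0199
```

```bash
python3 shot.py b
```

```text
t 5.45 pos [ 0.4413 -0.1448  0.1376] rot [-90.    0.3 -57.3] q [-0.48  0.37  1.84  0.    0.94 -1.06] open 0.0199 f [-0.3  0.4 -6.3] 
shift [0.0023 0.0786 0.008 ] twist 0.2
torque [0.58 0.26 0.02]
```

View pics/b.png

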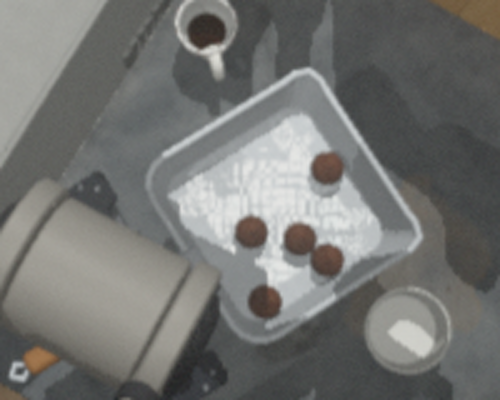

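Emit:
send_rows(
  motion=[
    [[0,0,-0.01,0],[0,0,-0.028,0],[0,0,-0.054,0],[0,0,-0.082,0],[0,0,-0.054,0],[0,0,-0.026,0],[0,0,-0.008,0],[0,0,0,0]],
  ],
)

```text
time: 6.3
tool_pos: [0.4413, -0.1449, 0.1377]
tool_rot: [-1.571, 0.005, -1.0]
contact_force: [0.2, -0.6, -3.6]
opening: 0.0195
```

```bash
python3 shot.py c
```

```text
t 6.3 pos [ 0.4413 -0.1449  0.1377] rot [-90.    0.3 -57.3] q [-0.48  0.37  1.84  0.    0.94 -1.06] open 0.0195 f [ 0.2 -0.6 -3.6] 
shift [0.0022 0.0787 0.008 ] twist 0.2
torque [ 0.53  0.26 -0.07]
```

View pics/c.png

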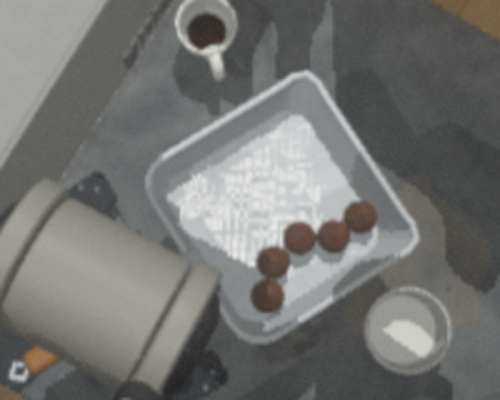

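Emit:
send_rows(
  motion=[
    [[0.008,0,-0.008,0],[0.025,0,-0.025,0],[0.046,0,-0.045,0],[0.068,0,-0.065,0],[0.046,0,-0.043,0],[0.024,0,-0.021,0],[0.01,0,-0.006,0],[0.004,0,0,0]],
  ],
)

```text
time: 7.15
tool_pos: [0.4428, -0.1476, 0.1375]
tool_rot: [-1.571, 0.006, -1.0]
contact_force: [-0.0, -1.1, -4.3]
opening: 0.0199
```

```bash
python3 shot.py d 1
```

```text
t 7.15 pos [ 0.4428 -0.1476  0.1375] rot [-90.    0.4 -57.3] q [-0.49  0.37  1.84  0.    0.94 -1.06] open 0.0199 f [-0.  -1.1 -4.3] 
shift [-0.0009  0.0785  0.0083] twist 0.2
torque [0.47 0.18 0.01]
```

View pics/d.png

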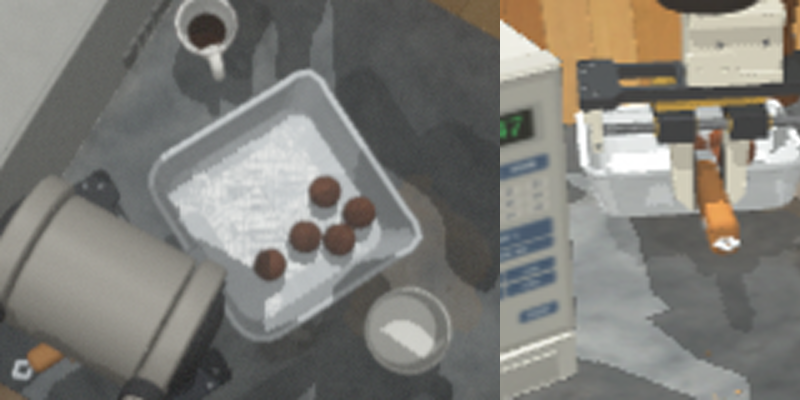

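Emit:
send_rows(
  motion=[
    [[0.004,0,-0.008,0],[0.014,0,-0.024,0],[0.028,0,-0.045,0],[0.042,0,-0.066,0],[0.028,0,-0.046,0],[0.015,0,-0.028,0],[0.006,0,-0.016,0],[0.002,0,-0.01,0]],
  ],
)

```text
time: 8.05
tool_pos: [0.4355, -0.1558, 0.1376]
tool_rot: [-1.572, 0.006, -0.999]
contact_force: [-1.0, 0.2, -5.0]
opening: 0.0198
```

```bash
python3 shot.py e
```

```text
t 8.05 pos [ 0.4355 -0.1558  0.1376] rot [-90.    0.3 -57.3] q [-0.51  0.37  1.85  0.    0.93 -1.08] open 0.0198 f [-1.   0.2 -5. ] 
shift [-0.0039  0.0786  0.0189] twist 0.2
torque [ 0.49  0.25 -0.04]
```

View pics/e.png

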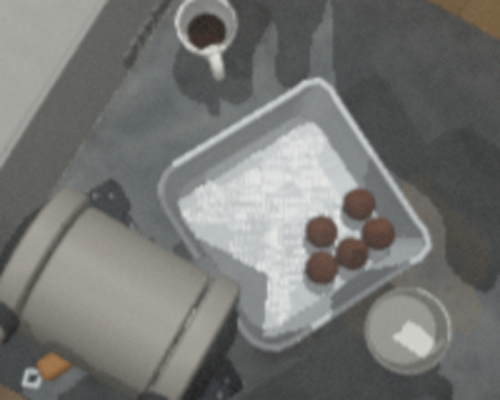

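Emit:
send_rows(
  motion=[
    [[0,0.004,0.003,0],[0,0.014,0.008,0],[0,0.028,0.014,0],[0,0.043,0.02,0],[0,0.056,0.024,0],[0,0.065,0.025,0],[0,0.071,0.025,0],[0,0.0735,0.025,0]],
  ],
)

```text
time: 8.9
tool_pos: [0.4568, -0.1416, 0.0639]
tool_rot: [-1.571, 0.005, -0.999]
contact_force: [-2.2, 2.2, 1.7]
opening: 0.0195
```

Emit:
send_rows(
  motion=[
    [[0,0.001,0,0],[0,0.002,0,0],[0,0.003,0,0],[0,0.003,0,0]],
  ],
)

```text
time: 9.3
tool_pos: [0.457, -0.1418, 0.0613]
tool_rot: [-1.57, 0.004, -0.999]
contact_force: [-1.5, 1.3, 4.2]
opening: 0.0192
```

```bash
python3 shot.py f 1
```

```text
t 9.3 pos [ 0.457  -0.1418  0.0613] rot [-90.    0.2 -57.2] q [-0.46  0.51  1.88  0.    0.75 -1.04] open 0.0192 f [-1.5  1.3  4.2] 
shift [-0.0041  0.0023 -0.0069] twist 0.3
torque [-0.31 -0.18 -0.08]
```

View pics/f.png

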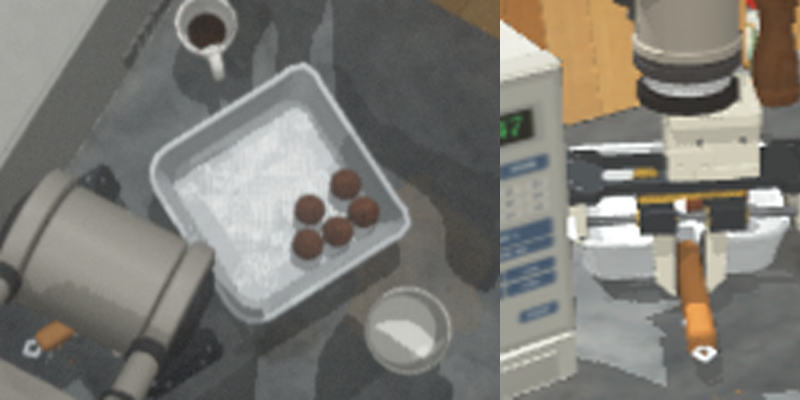

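Emit:
send_rows(
  motion=[
    [[0,0,0,0],[0,0,0,0],[0.001,-0.005,0,0],[0.003,-0.012,0,0],[0.006,-0.02,0,0],[0.009,-0.028,0,0],[0.013,-0.038,0,0],[0.013,-0.038,0,0]],
  ],
  grip_force=12,
)

```text
time: 10.2
tool_pos: [0.4653, -0.1538, 0.1009]
tool_rot: [-1.569, 0.001, -0.999]
contact_force: [-0.5, -0.5, -1.0]
opening: 0.0198
```

```bash
python3 shot.py g 1
```

```text
t 10.2 pos [ 0.4653 -0.1538  0.1009] rot [-89.9   0.1 -57.2] q [-0.48  0.46  1.82  0.    0.86 -1.05] open 0.0198 f [-0.5 -0.5 -1. ] 
shift [-0.0187  0.0419 -0.0074] twist 0.3
torque [-0.11 -0.13 -0.09]
```

View pics/g.png

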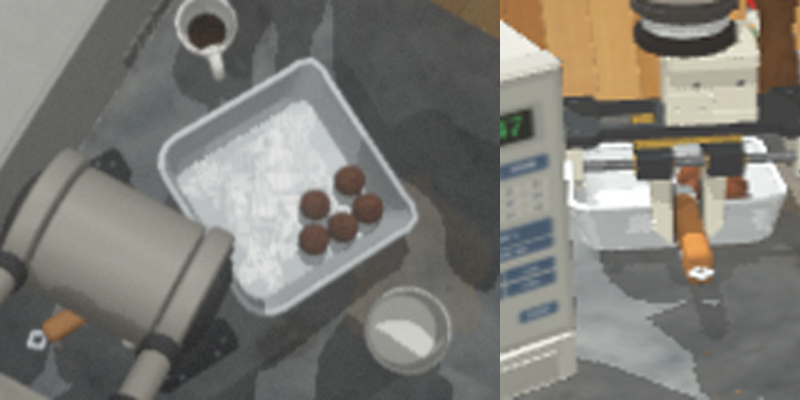

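Emit:
send_rows(
  motion=[
    [[0.003,-0.006,0,0],[0.007,-0.014,0,0],[0.012,-0.023,0,0],[0.018,-0.033,0,0],[0.024,-0.042,0,0],[0.031,-0.051,0,0],[0.037,-0.058,0,0],[0.039,-0.061,0,0]],
  ],
)

```text
time: 11.1
tool_pos: [0.4866, -0.1874, 0.1616]
tool_rot: [-1.569, 0.0, -0.999]
contact_force: [-0.4, -0.3, -3.3]
opening: 0.02
```

```bash
python3 shot.py i 1
```

```text
t 11.1 pos [ 0.4866 -0.1874  0.1616] rot [-89.9   0.  -57.3] q [-0.52  0.43  1.66  0.    1.05 -1.09] open 0.02 f [-0.4 -0.3 -3.3] 
shift [-0.0585  0.1026 -0.0073] twist 0.2
torque [ 0.02 -0.02  0.07]
```

View pics/i.png

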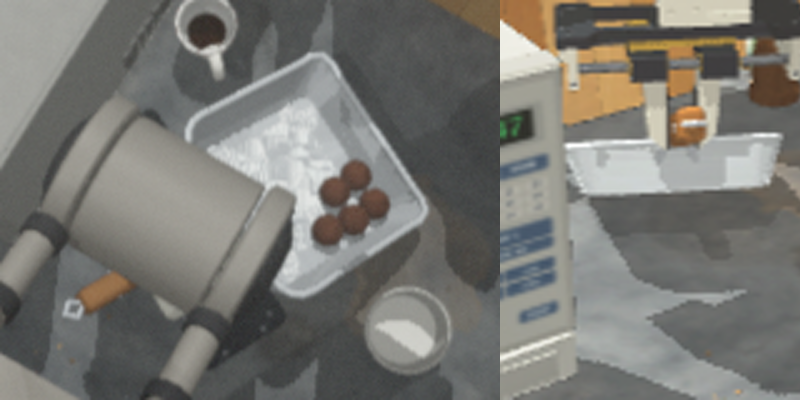

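```bash
cat > fit.py <<'E'
from h import *
import sys
from scipy.optimize import least_squares
from scipy.spatial.transform import Rotation as Ro
def pose(q):
    x,y,a,p,r=q   # position of pivot: far bottom edge; right corner z=0 (lowest)
    M=Ro.from_euler('ZYX',[a,p,r]).as_matrix()
    o=np.array([x,y,0.]);cs=np.array([[.074,s*.074,0] for s in(1,-1)])@M.T
    o[2]=-cs[:,2].min();return M,o
E
python3 - <<'E'
import pickle,cv2
c=pickle.load(open("top_i.pkl","rb"));f=cv2.cvtColor(c["frame"],cv2.COLOR_RGB2BGR)
cv2.imwrite("pics/i2.png",cv2.resize(f[140:260,260:420],None,fx=5,fy=5,interpolation=cv2.INTER_CUBIC))
c=pickle.load(open("scene_i.pkl","rb"));f=cv2.cvtColor(c["frame"],cv2.COLOR_RGB2BGR)
cv2.imwrite("pics/i3.png",cv2.resize(f[140:240,290:410],None,fx=6,fy=6,interpolation=cv2.INTER_CUBIC))
E
```

```text
(no output)
```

View pics/i2.png

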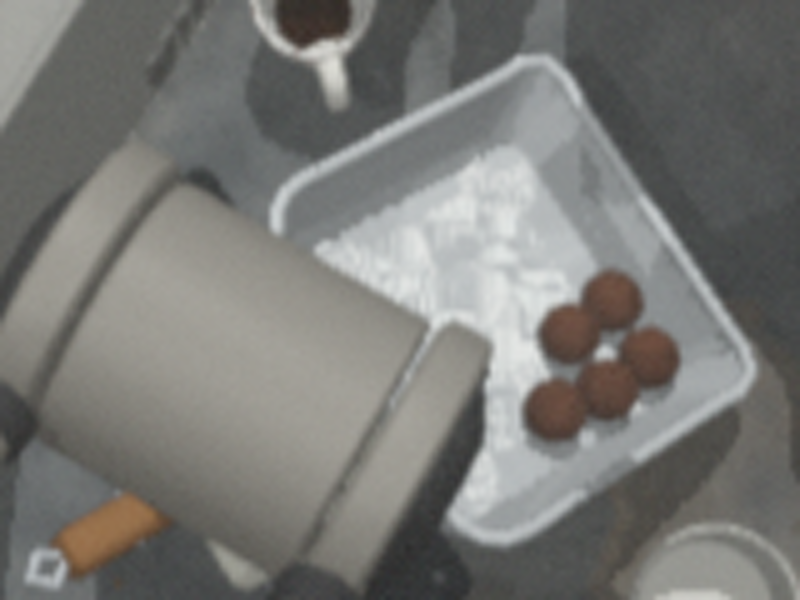

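View pics/i3.png

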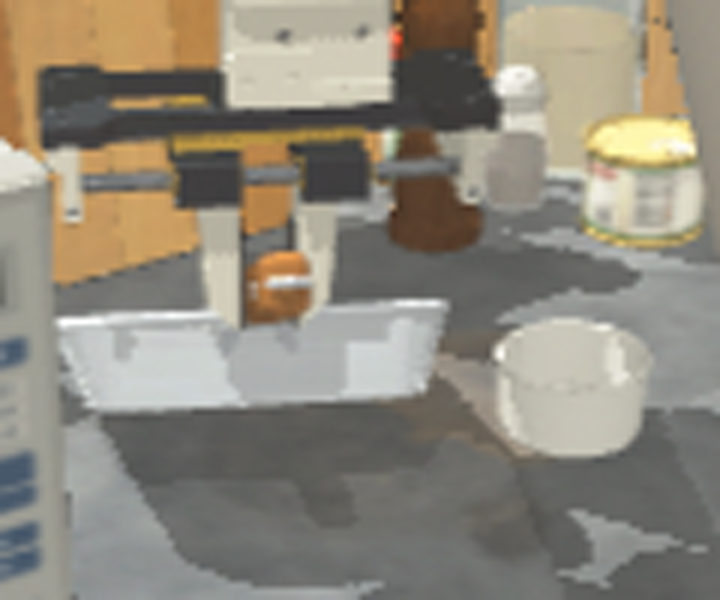

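```bash
cat >> fit.py <<'E'
h=.094
RIM={'L':((-h,h,.042),(h,h,.042)),'R':((-h,-h,.042),(h,-h,.042)),'F':((h,-h,.042),(h,h,.042)),'N':((-h,-h,.042),(-h,h,.042)),
'BN':((-.078,-.078,0),(-.078,.078,0)),'H':((-.255,0,.05),(-.105,0,.05)),'HE':((-.255,-.01,.05),(-.255,.01,.05))}
def fit(obs,q0):
    def res(q):
        M,o=pose(q);r=[]
        for c,e,pts in obs:
            a,b=proj(c,np.array(RIM[e])@M.T+o);n=np.array([-(b-a)[1],(b-a)[0]]);n/=np.linalg.norm(n)
            r+=[float((np.array(p)-a)@n) for p in pts]
        return r
    s=least_squares(res,q0,loss='soft_l1');return s.x,np.array(res(s.x))
E
python3 - <<'E'
from fit import *
t=pickle.load(open("top_i.pkl","rb"));s=pickle.load(open("scene_i.pkl","rb"))
T=lambda L:[np.array(p)/5.+[260,140] for p in L]
S=lambda L:[np.array(p)/6.+[290,140] for p in L]
obs=[(t,'L',T([(320,172),(400,128),(480,86)])),(t,'F',T([(600,128),(660,212),(715,290)])),(t,'R',T([(700,410),(640,455),(570,510)])),
(s,'N',S([(120,315),(200,311),(400,302)])),(s,'BN',S([(130,408),(250,402),(400,393)])),(s,'HE',S([(280,287)]))]
q,r=fit(obs,[.56,-.3,-1,.45,0])
print('xy',q[:2].round(4),'ypr deg',np.degrees(q[2:]).round(1),'res px',r.round(1))
M,o=pose(q);print('o',o,'corner_right',M@[.07,-.07,0]+o,'left z',(M@[.07,.07,0]+o)[2])
cr=M@[.07,-.07,0]+o
for p in[(612,298),(568,333),(649,356),(607,388),(555,409)]:
    u=T([p])[0];a=ray(t,*u,0.);b=ray(t,*u,.2)
    # intersect with plane local z=.018
    la=M.T@(a-o);lb=M.T@(b-o);k=(.017-la[2])/(lb[2]-la[2]);l=la+k*(lb-la)
    print(l.round(4),'dist',round(float(np.linalg.norm(l-[.07,-.07,0])),4))
ram=np.array([.4147,-.3909,0]);print('ram in pan',(M.T@(ram-o)).round(3))
E
```

```text
xy [ 0.5457 -0.2816] ypr deg [-54.8  26.7   1. ] res px [ 0.7  1.2  2.  -0.   0.   0.  -1.3 -1.2 -0.7  0.5  0.5  0.2 -0.  -0.1
 -0.  -0.3]
o [ 0.54569828 -0.28163321  0.0344639 ] corner_right [ 0.52427272 -0.37261739  0.00186291] left z 0.004064238215961951
[ 0.061  -0.0259  0.017 ] dist 0.0481
[ 0.0288 -0.0279  0.017 ] dist 0.0613
[ 0.0591 -0.0582  0.017 ] dist 0.0234
[ 0.029 -0.059  0.017] dist 0.0457
[-0.0013 -0.0531  0.017 ] dist 0.0752
ram in pan [ 0.028 -0.17  -0.022]
```

Emit:
send_rows(
  motion=[
    [[0,0,0,0],[0,0,0,0],[0,0,0,0],[0,0,0,0],[0,0,0,0],[0,0,0,0],[0,0,0,0],[0,0,0,0]],
  ],
  grip_force=30,
)

```text
time: 12.0
tool_pos: [0.4864, -0.187, 0.1611]
tool_rot: [-1.569, 0.001, -0.999]
contact_force: [-0.5, -0.8, -1.3]
opening: 0.0198
```

```bash
python3 shot.py j 1
python3 - <<'E'
import pickle,numpy as np,cv2
for n in("top","scene"):
    a=pickle.load(open(n+"_i.pkl","rb"))["frame"];b=pickle.load(open(n+"_j.pkl","rb"))["frame"]
    d=cv2.absdiff(a,b).max(2);print(n,d[130:290,240:440].max(),(d>25).sum())
E
```

```text
t 12.0 pos [ 0.4864 -0.187   0.1611] rot [-89.9   0.  -57.2] q [-0.52  0.43  1.67  0.    1.05 -1.09] open 0.0198 f [-0.5 -0.8 -1.3] 
shift [-0.058   0.1021 -0.0073] twist 0.3
torque [-0.16 -0.23  0.01]
top 53 117
scene 101 349
```

View pics/j.png

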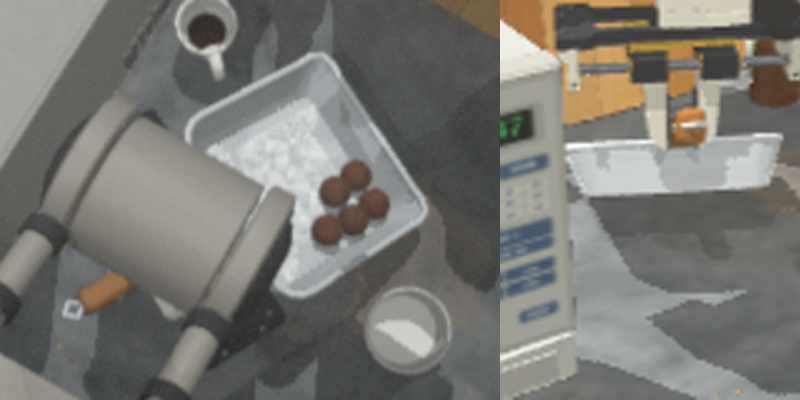

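```bash
python3 -c "
from cell import hand_in
print(hand_in())"
```

```text
the job is handed in; nothing more can be done
None
```

The job is handed in at 12 s, with the pan held tipped and all five chestnuts in the far right corner, which is the ramekin's side.

**How it was done:** The tool can only turn about its own vertical axis, so I could not tip the pan sideways. Instead I:
1. Gripped the handle with 50–60 N, lifted the pan level and gave it four short sideways and diagonal strokes. These made the chestnuts slide into the far right corner.
2. Set the pan back down, eased the grip to 12 N, and raised the handle so the pan pivoted over its far edge.
3. Tightened the grip to 30 N and held still.

**Last checks:**
- **Tilt:** a fit to the camera images gave about 27° (0.47 rad). It was nearly straight forward, so the whole far edge is down, not just the right corner.
- **Corner on the worktop:** the fit put it about 2 mm up, but it assumed the pan touches the worktop. The measured forces agree: the arm carried only 1.3–3.3 N of the roughly 5.6 N weight.
- **Chestnuts:** they were 23 to 75 mm from the corner, against the 95 mm limit.
- **Ramekin and cup:** neither was touched, and they look unmoved in the pictures.
- **Stillness:** two pictures 0.9 s apart looked the same by eye. A pixel comparison found small differences (117 and 349 pixels), and the measured tool position shifted by about 0.5 mm as the grip tightened. I took that as harmless and did not measure speeds.

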